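# Lock the sample carrier onto the slanted dock

### The job

Lay the flat white sample carrier into the shallow pocket of the slanted dock, with the single through hole at the middle of the carrier's one end over the hole in the dock. Then take the lock pin out of its holder block and push it down square to the slope through both holes until its collar rests on the carrier. Let go of everything and leave the other things on the counter where they are.

Things in the scene. Friction and masses are not known exactly. Their poses are not given: they have to be found in the camera images.
- carrier_grip (a point): Loose sample carrier: flat white plate 110 (x) x 90 (y) x 16 mm (z), 0.2 kg, starts flat on the counter. On top a grip rib 44 mm long in x, 22 mm thick in y, 40 mm high, and six small blind grey wells. This point lies in the middle of the rib, 24 mm above the plate's top (40 above its underside), 12 mm to -x of the plate's centre. z is the plate's upward normal.
- carrier_hole (a point): Centre of the carrier's through hole (16 mm diameter) at the underside of its 16 mm thick plate. It is 35 mm to +x of the plate's centre, 47 mm to +x of carrier_grip, same axes.
- dock_seat (a point): Centre of the pocket floor of the fixed metal dock, 56 mm above the counter, sloping 30 degrees: z is the slope's normal (leans sideways and toward the robot), x points up the slope, y level. Pocket 114 (x) x 94 (y) mm, with a flared rim 11 mm high on all sides. When seated, the carrier's underside is centred here with the same axes.
- dock_hole (a point): Centre of the dock's through hole (15 mm diameter) at the pocket floor, 35 mm up the slope (+x) from dock_seat, same axes. The bed is 14 mm thick and open below, so the pin comes out underneath.
- pin_knob (a point): Loose lock pin, 0.09 kg: 12 mm steel shaft 55 mm long with tapered tip, collar 30 mm across and 4 mm thick, black knob 24 x 24 mm, 41 mm high. This point is on its axis, 27 mm above the collar's underside, 18 below the knob's top. z points tip to knob; x, y are square to the flats. Starts upright in a fixed grey block 60 x 60 x 60 mm, collar on its top, loose in a 15 mm hole.
- pin_shoulder (a point): Centre of the underside of the pin's collar, on the pin's axis, same axes as pin_knob; the tip is 55 mm below it. With the pin home it lies 16 mm above dock_hole along the slope's normal.
- tape_roll: Bystander: loose roll of label tape lying flat, 55 mm across, 18 mm high, near the front of the counter; origin centre of its underside.
- specimen_cup: Bystander: loose white lidded specimen cup, 49 mm across, 55 mm high; origin centre of its underside.
- timer: Bystander: loose white bench timer, 60 x 64 x 23 mm; origin centre of its underside.
- beaker: Bystander: loose glass beaker, 50 mm across, 67 mm high, at the left back; origin centre of its underside.
- petri_dish_1: Bystander: loose covered culture dish, 93 mm across, 16 mm high, at the right back; origin centre of its underside.
Mind the look-alikes: they are no part of the job. Leave any green or yellow look-alike of the part that bears pin_knob alone.

How it is judged:
On the way:
1. the carrier lies in the dock's pocket, hole over hole (distance between carrier_hole and dock_hole below 0.007 m and angle between the z axis of carrier_hole and the z axis of dock_seat, either way round below 0.06 rad), for 0.3 s.
At the end, for the whole second after the job is handed in: The carrier lies flat in the dock's pocket (its hole within 7 mm of the dock's hole, 0.06 rad of the slope) and the pin stands through both holes, square to the slope within 0.15 rad, its collar within 3.5 mm of the carrier's top; all released and at rest (all of step 1 and distance between pin_shoulder and dock_hole below 0.0205 m and z of pin_shoulder in the frame of dock_hole between 0.012 and 0.0195 m and angle between the z axis of pin_shoulder and the z axis of dock_seat, either way round below 0.15 rad); the robot touches nothing.
It fails at once if the tape roll, specimen cup, timer, beaker or dish is moved by more than 30 mm (distance of any of tape_roll, specimen_cup, timer, beaker, petri_dish_1 from where it was at the start of the episode above 0.03 m).
It also fails if it takes over 62 s, if anything falls off the work surface, if the arm or the gripper's body presses on something with over 40 N, if the wrist force passes 120 N, or if a joint passes its speed limit or range.

### The arm

A 6-joint arm with a two-finger parallel gripper is mounted at the origin on a cart in front of the work surface, level with it; the furniture and walls round the work are solid. World frame = base frame: x ahead of the robot, y to its left, z up, the work surface at z = 0. Lengths are in m, angles in rad, forces in N, time in s.
With the tool pointing down it reaches from about 0.3 to 0.775 m from the base axis. Payload 14.6 kg.
Tool frame: the origin (TCP) lies at the very end of the fingers, on their centre line; the grasp point (between the pads) lies 19 mm behind it; z points along the fingers, y is the line along which they close (so a half turn about z gives the same grasp; the last joint's range is limited). The gripper opens to 94 mm and grips with 3 to 60 N. Pads are 16 mm wide; open, the fingers measure 119 mm over their backs; the gripper's body (75 mm by 177 mm) begins 78 mm behind the grasp point.
Start: joints at [1.182, 0.3, 1.521, -0, 1.321, -0.067], TCP at [0.174, 0.522, 0.205] pointing down, gripper open.
Joint ranges: [-3.03, 3.03], [-0.79, 2.21], [0.23, 2.52], [-1.04, 4.18], [0, 3.07], [-2.55, 2.55]. Speed limits (rad/s): [2.22, 2.22, 2.57, 3.14, 3.14, 3.14].

### API

Orientations are given as [roll, pitch, yaw] about the fixed x, y, z axes, in that order (R = Rz(yaw) Ry(pitch) Rx(roll)).
In Python, from station import ctrl gives the robot as it stands.
- The arm moves only by the tool move_arm, never from a script. Its argument "increments" is a list of rows, each a list of 7 numbers: the opening, from 0 (shut) to 1 (fully open), then the shift along the tool's x, y, z in units of 50 mm (1.0 is 50 mm), then the turn, a rotation vector about the tool's x, y, z in rad. In form: [[claw, tx, ty, tz, rx, ry, rz], ...]. A call has 1 to 20 rows; each row shifts and turns the commanded pose from where the row before left it, along the tool's axes as they then stand; what a row does not reach is not made up. A row lasts 1/10 s, in which the tool goes at most 50 mm and 8.59 degrees, less where a joint would pass 70% of its speed; a pose out of reach is approached as far as the arm can. A call is refused whole if a number of a shift passes 1 or a number of a turn 0.15, either way. A call with a gripper value outside its range is refused whole. The fingers move at their own pace and stop on an object; "force" is the grip in N (left out, the last holds). Time passes only in rows, so rows that do not move let the fingers close. It gives the time, the measured TCP pose, the force, the opening and the grip force at its end, in the units of the state.
- ctrl.get_obs(): the state, without advancing time (a new reading comes with each control period).
- ctrl.camera(name): name is "scene" or "side" or "wrist"; returns a dict with "color" (420x560x3 uint8, blue, green, red), "K" (3x3 intrinsics, pixels), "pose" (4x4, takes a point from camera to world coordinates); the wrist camera has in their place "tool_from_camera" (4x4, takes a point from camera to tool coordinates, whose origin is the TCP and whose axes are the flange's). Camera axes: x right, y down, z forward; pixel columns grow to the right and rows downward; lengths in m; the calibration is good to about 2 mm. A picture is of the moment at which its call begins: read the wrist's pose just before it. There is no depth.
- ctrl.hand_in(): hands the job in; it is judged then, once.
Trained networks look in a picture, given as the dict that the camera call returned (one of the last four; its "shot" number tells which), for a name from the list of things; names that differ only in an ending like _2 or _b are one class to them, and where a whole thing is asked for, a point or a joint stands for the part that bears it (a point fixed in the world has none). Each returns a list of dicts, best first, with "conf" (0 to 1); they miss things now and then, are a little off and sometimes report something else, mostly with a low value. They report only what shows in the picture. A call takes as long as a camera call. They do not tell look-alikes from the thing itself.
- ctrl.cut_out(name, picture): "mask" (420x560 bool, what is visible of it) and "centre" ([row, column] in pixels, amid what is visible of it).
The state is a dict: "time_s": time; "qpos": joint angles; "joint_vel": joint speeds; "tau": joint torques, N m; "ee_pos": TCP position; "eef_rot": TCP orientation; "force": force on the tool from outside, world axes, zero at the start; "moment": the same for the moment, N m; "grip_width": finger opening in m; "grip_force": force on a finger pad.
Only numpy, scipy, OpenCV 4.12 (cv2) and the standard library are available. Lean on these libraries where they do the work, as an engineer would, in place of code of your own. Each camera call takes 0.05 s, during which the arm holds its last target. There are 200 camera calls.

## Working session

There is one attempt and no reset: what is moved stays moved. The work goes in short steps, Python scripts to look and compute and a tool call to move; the robot and the scene stay as the last step left them, time stands still between calls to the robot, and variables do not carry over. Pictures are saved under pics/ and viewed, at most 10 in all, crops included, and the job is handed in when it is done.

Besides the shell and the picture viewer there is one more tool, called as name(argument=value, ...), one argument or row to a line, values as JSON. move_arm: Moves the arm, as the interface text tells. Its arguments: {"type":"object","properties":{"increments":{"type":"array","items":{"type":"array","items":{"type":"number"}}},"force":{"type":"number"}},"required":["increments"]}

```bash
mkdir -p pics; ls; python3 - <<'E'
from station import ctrl
import cv2,numpy as np,pickle
o=ctrl.get_obs();print({k:np.round(v,3) for k,v in o.items()})
for n in ["scene","side","wrist"]:
    p=ctrl.camera(n);cv2.imwrite(f"pics/{n}0.png",p["color"]);pickle.dump(p,open(f"pics/{n}0.pkl","wb"))
    print(n,np.round(p["K"],1).tolist(),np.round(p.get("pose",p.get("tool_from_camera")),3).tolist())
    for t in ["carrier_grip","carrier_hole","dock_seat","dock_hole","pin_knob","tape_roll","specimen_cup","timer","beaker","petri_dish_1"]:
        try:
            r=ctrl.cut_out(t,p);print(t,[(round(d["conf"],2),np.round(d["centre"],1).tolist(),int(d["mask"].sum())) for d in r])
        except Exception as e: print(t,e)
E
python3 -c "
import cv2,numpy as np
a=[cv2.imread(f'pics/{n}0.png') for n in ['scene','side']]
"
```

```text
pics
{'time_s': np.float64(0.0), 'qpos': array([ 1.182,  0.3  ,  1.522,  0.   ,  1.321, -0.067]), 'joint_vel': array([ 0.   , -0.003,  0.   ,  0.001,  0.001,  0.002]), 'tau': array([ 3.0000e-03, -5.3182e+01, -3.5274e+01,  7.1000e-02,  2.4000e-02,
       -0.0000e+00]), 'ee_pos': array([0.174, 0.522, 0.205]), 'eef_rot': array([-3.14, -0.  ,  2.82]), 'force': array([ 0.316,  0.301, -0.563]), 'moment': array([-0.014,  0.007,  0.003]), 'grip_force': np.float64(0.0), 'grip_width': np.float64(0.094)}
scene [[424.1, 0.0, 284.2], [0.0, 424.1, 205.0], [0.0, 0.0, 1.0]] [[0.504, -0.337, 0.795, -0.259], [-0.864, -0.201, 0.463, -0.444], [0.004, -0.92, -0.392, 0.472], [0.0, 0.0, 0.0, 1.0]]
carrier_grip [(0.96, [216.7, 198.6], 878), (0.23, [253.1, 393.5], 3632)]
carrier_hole [(0.82, [220.3, 200.4], 916), (0.24, [183.1, 203.6], 381)]
dock_seat [(0.94, [259.9, 392.9], 3601)]
dock_hole [(0.69, [256.0, 393.3], 3565)]
pin_knob [(0.9, [224.2, 228.9], 375), (0.71, [221.8, 274.3], 266), (0.64, [184.4, 204.4], 416), (0.47, [181.6, 327.1], 59)]
tape_roll [(0.6, [283.7, 305.2], 568)]
specimen_cup [(0.61, [200.
[... 564 characters left out ...]
61)]
pin_knob [(0.72, [201.5, 310.7], 172), (0.63, [205.4, 224.5], 191), (0.6, [232.7, 324.0], 223)]
tape_roll [(0.47, [196.9, 327.7], 219)]
specimen_cup [(0.75, [258.6, 250.8], 408), (0.36, [289.4, 289.6], 1437)]
timer [(0.58, [181.7, 227.1], 281), (0.44, [202.3, 308.8], 161)]
beaker [(0.89, [320.9, 226.7], 633), (0.68, [162.1, 293.8], 574)]
petri_dish_1 [(0.75, [165.3, 232.6], 423)]
wrist [[368.7, 0.0, 281.5], [0.0, 368.7, 202.8], [0.0, 0.0, 1.0]] [[0.0, -0.974, -0.228, 0.066], [1.0, 0.001, -0.002, -0.0], [0.002, -0.228, 0.974, -0.179], [0.0, 0.0, 0.0, 1.0]]
carrier_grip []
carrier_hole []
dock_seat []
dock_hole []
pin_knob []
tape_roll []
specimen_cup []
timer []
beaker []
petri_dish_1 []
```

View pics/scene0.png

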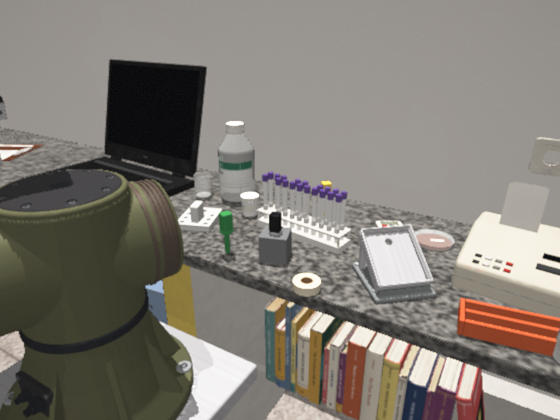

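View pics/side0.png

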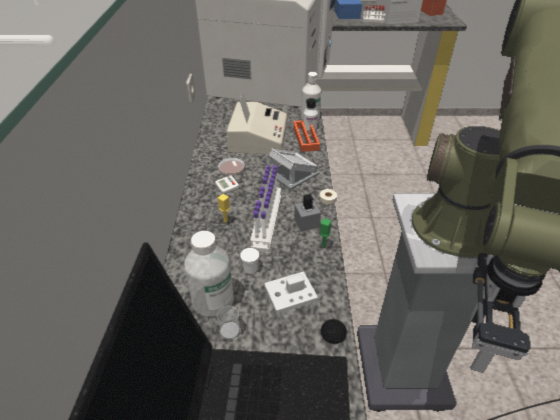

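The scene picture shows the carrier at about (200,214), the pin block with black knob at (275,240), the dock at (393,258), and a green look-alike at (226,230). The side picture shows the carrier at (291,290), knob at (308,202) and dock at (292,165), with the tube rack between them at about (267,205).

```bash
cat > h.py <<'E'
import numpy as np,cv2,pickle
from scipy.spatial.transform import Rotation as R
def ray(p,rc,T=None):
    T=p["pose"] if T is None else T
    d=np.linalg.inv(p["K"])@[rc[1],rc[0],1]; return T[:3,3],T[:3,:3]@d
def plane(p,rc,z,T=None):
    o,d=ray(p,rc,T); return o+d*(z-o[2])/d[2]
def tri(rs):
    A=0;b=0
    for o,d in rs:
        d=d/np.linalg.norm(d);M=np.eye(3)-np.outer(d,d);A=A+M;b=b+M@o
    x=np.linalg.solve(A,b)
    return x,[round(np.linalg.norm(np.cross(x-o,d/np.linalg.norm(d))),4) for o,d in rs]
def toolT(o):
    T=np.eye(4);T[:3,:3]=R.from_euler("xyz",o["eef_rot"]).as_matrix();T[:3,3]=o["ee_pos"];return T
def proj(p,X,T=None):
    T=p["pose"] if T is None else T
    c=(np.atleast_2d(X)-T[:3,3])@T[:3,:3];u=c@p["K"].T;return u[:,:2]/u[:,2:]
E
python3 - <<'E'
from h import *
s=pickle.load(open("pics/scene0.pkl","rb"));d=pickle.load(open("pics/side0.pkl","rb"))
def t(n,a,b): x,e=tri([ray(s,a),ray(d,b)]);print(n,np.round(x,3),e)
t("ribtop",(203,197),(284,290));t("knob top",(214,275),(198,308));t("dock",(256,393),(162,292))
t("green top",(213,226),(221,325))
for n,rc,z in [("carrier",(291,291),.016),("cup",(258,251),.03),("tape",(196,328),.01),("timer",(182,227),.01),("beaker",(321,227),.03),("dish",(166,232),.01),("rack0",(240,262),.0),("rack1",(170,270),.1),("bottle",(290,215),.05),("green",(232,324),.05),("block",(217,309),.06)]: print(n,np.round(plane(d,rc,z),3))
a=cv2.resize(d["color"][250:330,220:330],(800,582),interpolation=cv2.INTER_CUBIC)[:300*2]
b=cv2.resize(d["color"][140:240,250:350],(400,400),interpolation=cv2.INTER_CUBIC)
a=cv2.resize(d["color"][262:322,240:340],(400,240),interpolation=cv2.INTER_CUBIC)
c=cv2.resize(s["color"][215:305,345:445],(400,360),interpolation=cv2.INTER_CUBIC)
e=cv2.resize(s["color"][190:250,160:260],(400,240),interpolation=cv2.INTER_CUBIC)
L=np.vstack([a,c]);Rr=np.vstack([e,b[:360]])
cv2.imwrite("pics/crop1.png",np.hstack([L,Rr]))
E
```

```text
ribtop [0.495 0.254 0.048] [np.float64(0.0019), np.float64(0.0019)]
knob top [ 0.438 -0.015  0.102] [np.float64(0.0018), np.float64(0.0018)]
dock [ 0.477 -0.263  0.053] [np.float64(0.0018), np.float64(0.0018)]
green top [0.396 0.081 0.099] [np.float64(0.0003), np.float64(0.0003)]
carrier [0.49  0.252 0.016]
cup [0.595 0.152 0.03 ]
tape [ 0.362 -0.133  0.01 ]
timer [ 0.693 -0.207  0.01 ]
beaker [0.643 0.351 0.03 ]
dish [ 0.683 -0.298  0.01 ]
rack0 [0.569 0.055 0.   ]
rack1 [ 0.548 -0.151  0.1  ]
bottle [0.677 0.276 0.05 ]
green [0.395 0.073 0.05 ]
block [0.434 0.022 0.06 ]
```

View pics/crop1.png

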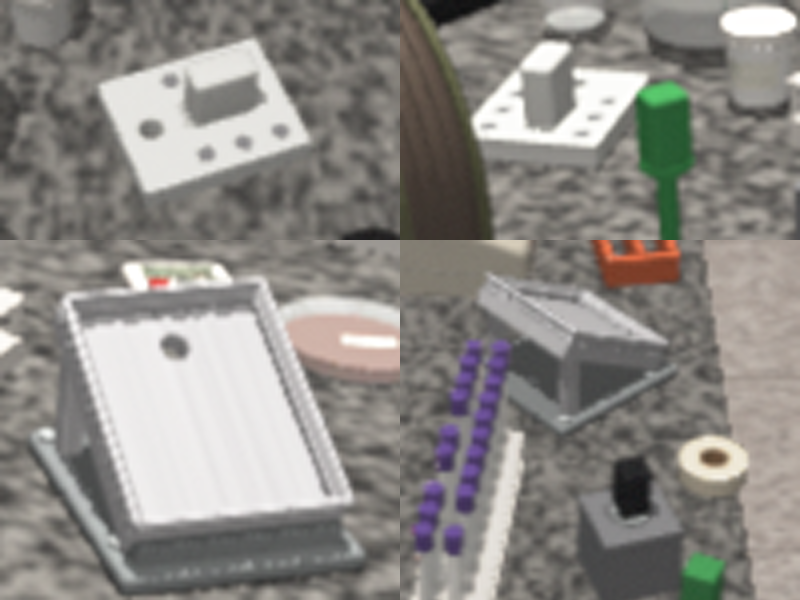

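```bash
python3 - <<'E'
from h import *
s=pickle.load(open("pics/scene0.pkl","rb"));d=pickle.load(open("pics/side0.pkl","rb"))
# carrier corners in side crop (x4, offset 240,262)
for n,(u,v) in dict(hole=(150,128),c1=(100,86),c2=(255,40),c3=(310,142),c4=(147,193)).items():
    print(n,np.round(plane(d,(262+v/4,240+u/4),.016),3))
# dock fit: hole + floor corners visible, scene crop (x4, offset 345,215 ; crop y offset 240)
from scipy.optimize import least_squares
def dockR(a):
    x=np.array([np.cos(a)*np.cos(np.pi/6),np.sin(a)*np.cos(np.pi/6),.5]);y=np.array([-np.sin(a),np.cos(a),0]);return np.c_[x,y,np.cross(x,y)]
loc=np.array([[.035,0,0],[-.057,.047,.011],[-.057,-.047,.011],[.057,-.047,.011],[.057,.047,.011]])
pix=np.array([[175,107],[133,290],[350,255],[265,40],[65,55]])/4+[345,215]
f=lambda p:((proj(s,loc@dockR(p[2]).T+[p[0],p[1],.056]))-pix).ravel()
r=least_squares(f,[.477,-.263,.7]);print(r.x,np.round(r.fun,1))
E
```

```text
hole [0.524 0.262 0.016]
c1 [0.557 0.228 0.016]
c2 [0.455 0.19  0.016]
c3 [0.424 0.273 0.016]
c4 [0.526 0.311 0.016]
[ 0.47050684 -0.26778622  0.69560458] [ 0.1  0.4  2.3 -3.9 -3.9  0.2 -2.   3.3  3.5  2.9]
```

move_arm(
  increments=[
    [1, -0.65, -0.27, 0, 0, 0, 0],
    [1, -0.65, -0.27, 0, 0, 0, 0],
    [1, -0.65, -0.27, 0, 0, 0, 0],
    [1, -0.65, -0.27, 0, 0, 0, 0],
    [1, -0.65, -0.27, 0, 0, 0, 0],
    [1, -0.65, -0.27, 0, 0, 0, 0],
    [1, -0.65, -0.27, 0, 0, 0, 0],
    [1, -0.65, -0.27, 0, 0, 0, 0],
    [1, -0.65, -0.27, 0, 0, 0, 0],
    [1, -0.65, -0.27, 0, 0, 0, 0],
    [1, -0.65, -0.27, 0, 0, 0, 0],
    [1, -0.65, -0.27, 0, 0, 0, 0],
  ],
)

```text
time_s: 2.85
ee_pos: [0.4937, 0.2436, 0.2055]
eef_rot: [3.141, 0.0, 2.82]
force: [0.4, -0.2, 0.4]
grip_width: 0.0941
grip_force: 0.0
```

move_arm(
  increments=[
    [1, 0, 0, 0, 0, 0, 0.145],
    [1, 0, 0, 0, 0, 0, 0.145],
    [1, 0, 0, 0, 0, 0, 0.145],
    [1, 0, 0, 0, 0, 0, 0.145],
    [1, 0, 0, 0, 0, 0, 0.145],
    [1, 0, 0, 0, 0, 0, 0.145],
    [1, 0, 0, 0, 0, 0, 0.145],
    [1, 0, 0, 0, 0, 0, 0.145],
    [1, 0, 0, 0, 0, 0, 0.145],
    [1, 0, 0, 0, 0, 0, 0.145],
    [1, 0, 0, 0, 0, 0, 0.145],
    [1, 0, 0, 0, 0, 0, 0.145],
    [1, 0, 0, 0, 0, 0, 0.145],
    [1, 0, 0, 0, 0, 0, 0.145],
    [1, 0, 0, 0, 0, 0, 0.145],
    [1, 0, 0, 0, 0, 0, 0.145],
    [1, 0, 0, 0, 0, 0, 0.145],
  ],
)

```text
time_s: 4.55
ee_pos: [0.4927, 0.2447, 0.2054]
eef_rot: [3.142, 0.0, 0.349]
force: [0.4, 0.7, 0.5]
grip_width: 0.0936
grip_force: 0.0
```

```bash
cat >> h.py <<'E'
def snap(n,ctrl,cam="wrist",save=True):
    o=ctrl.get_obs();p=ctrl.camera(cam)
    if cam=="wrist": p["pose"]=toolT(o)@p["tool_from_camera"]
    p["obs"]=o;pickle.dump(p,open(f"pics/{n}.pkl","wb"));cv2.imwrite(f"pics/{n}.png",p["color"])
    print(round(float(o["time_s"]),2),np.round(o["qpos"],3),np.round(o["ee_pos"],4),np.round(o["eef_rot"],3));return p
E
python3 - <<'E'
from h import *
from station import ctrl
p=snap("w1",ctrl)
for t in ["carrier_grip","carrier_hole"]:
    for r in ctrl.cut_out(t,p): print(t,r["conf"],r["centre"],r["mask"].sum())
E
```

```text
4.55 [ 0.394  0.3    1.521 -0.     1.321  1.616] [0.4927 0.2447 0.2054] [3.142 0.    0.349]
carrier_grip 0.84 [174.3, 275.6] 9471
carrier_hole 0.8 [176.9, 272.4] 9530
```

View pics/w1.png

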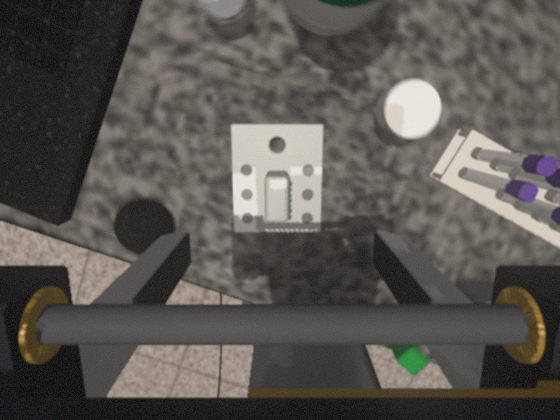

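The wrist picture shows the carrier, hole at (row 145, col 277), plate corners about (125,231), (125,323), (232,236), (232,322), and the rib at (195,277).

```bash
python3 - <<'E'
from h import *
p=pickle.load(open("pics/w1.pkl","rb"))
g=cv2.cvtColor(p["color"],cv2.COLOR_BGR2GRAY)
m=(cv2.inRange(g[110:240,215:340],165,255));n,l,st,c=cv2.connectedComponentsWithStats(m);i=1+st[1:,4].argmax();print(st[i])
for r in (130,150,160,205,215): 
    k=np.where(l[r-110]==i)[0]+215;print(r,k.min(),k.max())
for q in (240,260,315):
    k=np.where(l[:,q-215]==i)[0]+110;print(q,k.min(),k.max())
h=g[133:157,264:290].astype(int);ys,xs=np.where(h<140);print("hole",ys.mean()+133,xs.mean()+264,len(ys))
o,R_=p["obs"]["ee_pos"],None
for n,rc,z in [("hole",(ys.mean()+133,xs.mean()+264),.016),("TL",(125,231),.016),("TR",(125,323),.016),("BL",(232,231),.016),("BR",(232,323),.016),("rib",(178,278),.056)]:
    print(n,np.round(plane(p,rc,z),4))
E
```

```text
[  16   14   92   99 7391]
130 231 322
150 232 321
160 232 321
205 233 320
215 235 319
240 124 219
260 124 215
315 125 221
hole 144.23350253807106 276.5736040609137 197
hole [0.5266 0.2619 0.016 ]
TL [0.5289 0.3101 0.016 ]
TR [0.5597 0.2255 0.016 ]
BL [0.4248 0.2758 0.016 ]
BR [0.4577 0.1853 0.016 ]
rib [0.5016 0.251  0.056 ]
```

move_arm(
  increments=[
    [0.6, -0.196, -0.086, 0.45, 0, 0, 0],
    [0.6, 0, 0, 0.5, 0, 0, 0],
    [0.6, 0, 0, 0.5, 0, 0, 0],
    [0.6, 0, 0, 0.5, 0, 0, 0],
    [0.6, 0, 0, 0.5, 0, 0, 0],
    [0.6, 0, 0, 0.5, 0, 0, 0],
    [0.6, 0, 0, 0.4, 0, 0, 0],
    [0.6, 0, 0, 0.2, 0, 0, 0],
    [0.6, 0, 0, 0.1, 0, 0, 0],
    [0.6, 0, 0, 0, 0, 0, 0],
    [0.6, 0, 0, 0, 0, 0, 0],
  ],
)

```text
time_s: 5.8
ee_pos: [0.4825, 0.2456, 0.0238]
eef_rot: [-3.142, -0.001, 0.356]
force: [0.8, 0.5, 0.3]
grip_width: 0.0564
grip_force: 0.0
```

move_arm(
  increments=[
    [0, 0, 0, 0, 0, 0, 0],
    [0, 0, 0, 0, 0, 0, 0],
    [0, 0, 0, 0, 0, 0, 0],
    [0, 0, 0, 0, 0, 0, 0],
    [0, 0, 0, 0, 0, 0, 0],
    [0, 0, 0, 0, 0, 0, 0],
    [0, 0, 0, 0, 0, 0, 0],
    [0, 0, 0, 0, 0, 0, 0],
  ],
  force=35,
)

```text
time_s: 6.6
ee_pos: [0.4821, 0.2454, 0.0231]
eef_rot: [-3.142, -0.0, 0.355]
force: [-1.2, 0.5, 2.4]
grip_width: 0.0217
grip_force: 35.0
```

move_arm(
  increments=[
    [0, 0, 0, -0.2, 0, 0, 0],
    [0, 0, 0, -0.45, 0, 0, 0],
    [0, 0, 0, -0.65, 0, 0, 0],
    [0, 0, 0, -0.65, 0, 0, 0],
    [0, 0, 0, -0.65, 0, 0, 0],
    [0, 0, 0, -0.65, 0, 0, 0],
    [0, 0, 0, -0.65, 0, 0, 0],
    [0, 0, 0, -0.65, 0, 0, 0],
  ],
)

```text
time_s: 7.4
ee_pos: [0.4816, 0.2451, 0.2522]
eef_rot: [3.141, 0.0, 0.355]
force: [-0.1, -0.1, -2.1]
grip_width: 0.0216
grip_force: 35.0
```

move_arm(
  increments=[
    [0, -0.2, 0.3, 0, 0, 0, 0],
    [0, -0.356, 0.582, 0, 0, 0, 0],
    [0, -0.356, 0.582, 0, 0, 0, 0],
    [0, -0.356, 0.582, 0, 0, 0, 0],
    [0, -0.356, 0.582, 0, 0, 0, 0],
    [0, -0.356, 0.582, 0, 0, 0, 0],
    [0, -0.356, 0.582, 0, 0, 0, 0],
    [0, -0.356, 0.582, 0, 0, 0, 0],
    [0, -0.356, 0.582, 0, 0, 0, 0],
    [0, -0.356, 0.582, 0, 0, 0, 0],
    [0, -0.356, 0.582, 0, 0, 0, 0],
    [0, -0.356, 0.582, 0, 0, 0, 0],
    [0, -0.356, 0.582, 0, 0, 0, 0],
    [0, -0.356, 0.582, 0, 0, 0, 0],
    [0, -0.356, 0.582, 0, 0, 0, 0],
    [0, -0.356, 0.582, 0, 0, 0, 0],
    [0, -0.356, 0.582, 0, 0, 0, 0],
    [0, -0.356, 0.582, 0, 0, 0, 0],
    [0, -0.15, 0.28, 0, 0, 0, 0],
  ],
)

```text
time_s: 9.3
ee_pos: [0.3627, -0.3588, 0.2505]
eef_rot: [-3.141, 0.0, 0.353]
force: [-0.3, 0.4, -2.5]
grip_width: 0.0218
grip_force: 35.0
```

move_arm(
  increments=[
    [0, 0, 0, 0, 0, 0, -0.114],
    [0, 0, 0, 0, 0, 0, -0.114],
    [0, 0, 0, 0, 0, 0, -0.114],
    [0, 0, 0, 0, 0, 0.105, 0],
    [0, 0, 0, 0, 0, 0.105, 0],
    [0, 0, 0, 0, 0, 0.105, 0],
    [0, 0, 0, 0, 0, 0.105, 0],
    [0, 0, 0, 0, 0, 0.1036, 0],
    [0, 0, 0, 0, 0, 0, 0],
  ],
)

```text
time_s: 10.2
ee_pos: [0.3628, -0.3571, 0.2496]
eef_rot: [-3.139, -0.526, 0.694]
force: [-0.8, 0.1, -2.3]
grip_width: 0.0216
grip_force: 35.0
```

```bash
python3 - <<'E'
from h import *
from station import ctrl
p=snap("w2",ctrl);print(ctrl.get_obs()["grip_width"])
E
```

```text
10.2 [-1.115  0.214  1.61   0.512  1.47  -0.331] [ 0.3628 -0.3571  0.2496] [-3.139 -0.526  0.694]
0.022088921281002937
```

View pics/w2.png

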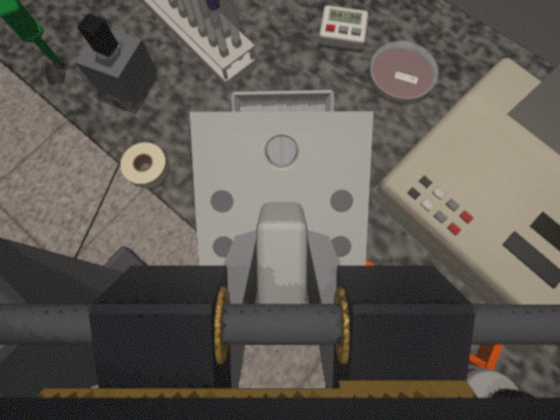

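The picture shows the held carrier with its hole at (151,282), and the dock's upper rim peeking out above it at rows 92–112, cols 232–334. I'll shift back downslope to uncover the pocket.

move_arm(
  increments=[
    [0, -0.4, 0, 0, 0, 0, 0],
    [0, -0.4, 0, 0, 0, 0, 0],
    [0, -0.4, 0, 0, 0, 0, 0],
    [0, -0.2, 0, 0, 0, 0, 0],
    [0, 0, 0, 0, 0, 0, 0],
    [0, 0, 0, 0, 0, 0, 0],
  ],
)

```text
time_s: 10.85
ee_pos: [0.3179, -0.3955, 0.216]
eef_rot: [3.141, -0.523, 0.698]
force: [-0.6, 0.3, -3.1]
grip_width: 0.0218
grip_force: 35.0
```

```bash
python3 - <<'E'
from h import *
from station import ctrl
p=snap("w3",ctrl)
cv2.imwrite("pics/w3c.png",cv2.resize(p["color"][0:170,180:400],None,fx=3.6,fy=3.5,interpolation=cv2.INTER_CUBIC))
E
```

```text
10.85 [-1.222  0.273  1.617  0.492  1.46  -0.456] [ 0.3179 -0.3955  0.216 ] [ 3.141 -0.523  0.698]
```

View pics/w3c.png

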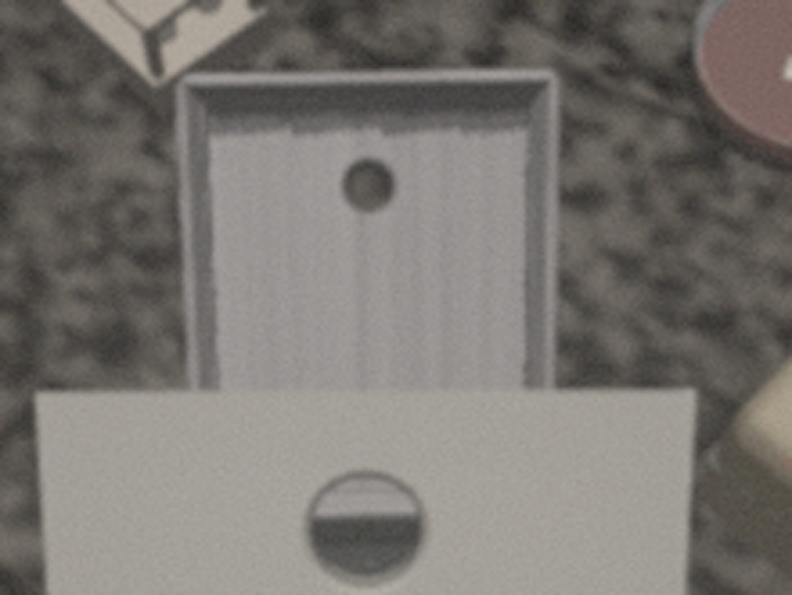

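The crop shows the dock hole at (369,185), i.e. full-image row 52.9, col 282.5. The pocket floor's upper corners are at about (207,134) and (527,128), and the carrier hole is at (366,525). The dock is about 0.02 rad rotated from the tool.

```bash
cat >> h.py <<'E'
def dockR(a,t=np.pi/6):
    x=np.array([np.cos(a)*np.cos(t),np.sin(a)*np.cos(t),np.sin(t)]);y=np.array([-np.sin(a),np.cos(a),0]);return np.c_[x,y,np.cross(x,y)]
E
python3 - <<'E'
from h import *
from scipy.optimize import least_squares
p=pickle.load(open("pics/w3.pkl","rb"));T=toolT(p["obs"])
def px(u,v): return np.array([180+u/3.6,v/3.5])
def f(q,full=False):
    S=np.array([q[0],q[1],q[3]]);D=dockR(q[2])
    P=lambda l:proj(p,np.atleast_2d(l)@D.T+S)
    r=[P([.035,0,0])[0]-px(369,185)]
    A=P([[.057,.047,0],[.057,-.047,0]])
    r+=[A[0]-px(207,134),A[1]-px(527,128)]
    for s,u in ((1,218),(-1,524)):
        a,b=P([[.057,s*.047,0],[-.02,s*.047,0]]);v=390/3.5
        r.append([2*(a[0]+(b[0]-a[0])*(v-a[1])/(b[1]-a[1])-(180+u/3.6))])
    return np.concatenate(r)
g=lambda q:np.r_[f(q),(q[3]-.056)*500]
r=least_squares(g,[.47,-.268,.7,.056]);print(np.round(r.x,4),np.round(r.fun,2))
q=r.x;D=dockR(q[2]);S=np.array([q[0],q[1],.056]);hole=S+D@[.035,0,0];print("dock hole",hole)
s=pickle.load(open("pics/scene0.pkl","rb"))
print("scene px of hole",proj(s,hole),"seen ~",[345+175/4,215+107/4])
# carrier hole in tool
o,d=ray(p,px(366,525)[::-1]);Ti=np.linalg.inv(T);o2=Ti[:3,:3]@o+Ti[:3,3];d2=Ti[:3,:3]@d
print("car hole tool",o2+d2*(.0071-o2[2])/d2[2])
for u in (37,696):
    o,d=ray(p,px(u,390)[::-1]);d2=Ti[:3,:3]@d;print("corner tool",o2+d2*(.0071-o2[2])/d2[2])
E
```

```text
[ 0.4706 -0.2693  0.7182  0.0541] [-0.2   4.48 -0.18 -2.44  0.12 -2.15 -0.2   0.33 -0.97]
dock hole [ 0.49346424 -0.24935723  0.0735    ]
scene px of hole [[389.24314144 242.3734009 ]] seen ~ [388.75, 241.75]
car hole tool [ 0.04831785 -0.00016715  0.0071    ]
corner tool [ 0.06711074 -0.04506292  0.0071    ]
corner tool [0.06718191 0.04484599 0.0071    ]
```

```bash
python3 - <<'E'
from h import *
from scipy.optimize import least_squares
p=pickle.load(open("pics/w3.pkl","rb"));T=toolT(p["obs"]);s=pickle.load(open("pics/scene0.pkl","rb"))
def px(u,v): return np.array([180+u/3.6,v/3.5])
def P(q,l,c=p): return proj(c,np.atleast_2d(l)@dockR(q[2]).T+[q[0],q[1],.056])
def f(q):
    r=[P(q,[.035,0,0])[0]-px(369,185)]
    for sg,u,u0 in ((1,218,207),(-1,524,527)):
        a,b=P(q,[[.057,sg*.047,0],[-.02,sg*.047,0]])
        for uu,v in ((u,390),(u0,134)): v/=3.5;r.append([a[0]+(b[0]-a[0])*(v-a[1])/(b[1]-a[1])-(180+uu/3.6)])
    return np.concatenate(r)
r=least_squares(f,[.47,-.268,.7]);q=r.x;print(np.round(q,4),np.round(r.fun,2))
D=dockR(q[2]);S=np.array([q[0],q[1],.056])
print("scene hole",P(q,[.035,0,0],s)[0],"seen 388.8 241.8")
# rim top, if at z=.011: local x of seen top edge mid (369,74) and of scene bottom edge mid
for c,v in ((p,px(369,74)),(s,np.array([345+241/4,215+272/4])),(s,np.array([345+165/4,215+47/4]))):
    o,d=ray(c,v[::-1]);o2=D.T@(o-S);d2=D.T@d;print("rim local",np.round(o2+d2*(.011-o2[2])/d2[2],4))
def rel(zoff):
    tgt=S+D@[-.012,0,.023+zoff];Rt=D@np.diag([1,-1,-1.])
    return np.round(T[:3,:3].T@(tgt-T[:3,3])/.05,3),np.round(R.from_matrix(T[:3,:3].T@Rt).as_rotvec(),4),np.round(tgt,4)
for z in (.05,.02,0): print(z,rel(z))
E
```

```text
[ 0.4738 -0.2666  0.7168] [-0.21 -0.01 -0.07  0.04  0.12  0.12]
scene hole [388.42177582 241.40751861] seen 388.8 241.8
rim local [ 0.0636 -0.0005  0.011 ]
rim local [-0.0626  0.002   0.011 ]
rim local [ 0.063 -0.001  0.011]
0.05 (array([1.667, 0.043, 3.333]), array([ 0.0101,  0.0009, -0.0166]), array([ 0.4384, -0.2974,  0.1132]))
0.02 (array([1.668, 0.037, 3.933]), array([ 0.0101,  0.0009, -0.0166]), array([ 0.4497, -0.2875,  0.0872]))
0 (array([1.668, 0.033, 4.333]), array([ 0.0101,  0.0009, -0.0166]), array([ 0.4573, -0.281 ,  0.0699]))
```

move_arm(
  increments=[
    [0, 0.4, 0.043, 0, 0, 0, 0],
    [0, 0.5, 0, 0.4, 0, 0, 0],
    [0, 0.5, 0, 0.6, 0, 0, 0],
    [0, 0.267, 0, 0.6, 0, 0, 0],
    [0, 0, 0, 0.6, 0, 0, 0],
    [0, 0, 0, 0.6, 0, 0, 0],
    [0, 0, 0, 0.4, 0, 0, 0],
    [0, 0, 0, 0.133, 0, 0, 0],
    [0, 0, 0, 0, 0.0101, 0.0009, -0.0166],
    [0, 0, 0, 0, 0, 0, 0],
    [0, 0, 0, 0, 0, 0, 0],
  ],
)

```text
time_s: 12.0
ee_pos: [0.4381, -0.2984, 0.1139]
eef_rot: [3.14, -0.524, 0.717]
force: [0.9, 0.2, -2.6]
grip_width: 0.0218
grip_force: 35.0
```

```bash
cat >> h.py <<'E'
Q=(.4738,-.2666,.7168);D=dockR(Q[2]);S=np.array([Q[0],Q[1],.056])
def rel(ctrl,loc):
    o=ctrl.get_obs();T=toolT(o);tgt=S+D@np.array(loc);Rt=D@np.diag([1,-1,-1.])
    print("t",round(float(o["time_s"]),2),"F",np.round(o["force"],1),"q",np.round(o["qpos"],2),"shift",np.round(T[:3,:3].T@(tgt-T[:3,3])/.05,3),"rot",np.round(R.from_matrix(T[:3,:3].T@Rt).as_rotvec(),4))
E
python3 -c "
from h import *
from station import ctrl
rel(ctrl,[-.012,0,.023])"
```

```text
t 12.0 F [ 0.9  0.2 -2.6] q [-0.93  0.36  1.76  0.58  1.13 -0.36] shift [ 0.009 -0.011  1.02 ] rot [ 0.0016 -0.0008 -0.0002]
```

move_arm(
  increments=[
    [0, 0.009, -0.011, 0.2, 0, 0, 0],
    [0, 0, 0, 0.2, 0, 0, 0],
    [0, 0, 0, 0.15, 0, 0, 0],
    [0, 0, 0, 0.12, 0, 0, 0],
    [0, 0, 0, 0.1, 0, 0, 0],
    [0, 0, 0, 0.08, 0, 0, 0],
    [0, 0, 0, 0.06, 0, 0, 0],
    [0, 0, 0, 0.04, 0, 0, 0],
    [0, 0, 0, 0, 0, 0, 0],
  ],
)

```text
time_s: 12.9
ee_pos: [0.4558, -0.2813, 0.0718]
eef_rot: [-3.141, -0.525, 0.716]
force: [-0.2, -0.6, -3.0]
grip_width: 0.022
grip_force: 35.0
```

```bash
python3 -c "
from h import *
from station import ctrl
rel(ctrl,[-.012,0,.023])"
```

```text
t 12.9 F [-0.2 -0.6 -3. ] q [-0.88  0.43  1.78  0.62  1.04 -0.38] shift [0.004 0.015 0.045] rot [-0.0003 -0.0009 -0.0008]
```

move_arm(
  increments=[
    [0, 0, 0, 0.025, 0, 0, 0],
    [0, 0, 0, 0.025, 0, 0, 0],
    [0, 0, 0, 0.02, 0, 0, 0],
    [0, 0, 0, 0, 0, 0, 0],
  ],
)

```text
time_s: 13.3
ee_pos: [0.457, -0.2804, 0.0693]
eef_rot: [-3.141, -0.524, 0.716]
force: [-5.8, 0.7, 3.8]
grip_width: 0.0217
grip_force: 35.0
```

move_arm(
  increments=[
    [0.3, 0, 0, 0, 0, 0, 0],
    [0.5, 0, 0, 0, 0, 0, 0],
    [0.6, 0, 0, 0, 0, 0, 0],
    [0.6, 0, 0, 0, 0, 0, 0],
    [0.6, 0, 0, -0.2, 0, 0, 0],
    [0.6, 0, 0, -0.5, 0, 0, 0],
    [0.6, 0, 0, -0.6, 0, 0, 0],
    [0.6, 0, 0, -0.6, 0, 0, 0],
    [0.6, 0, 0, -0.6, 0, 0, 0],
    [0.6, -0.3, 0, -0.6, 0, 0, 0],
    [0.6, -0.4, 0, 0, 0, 0, 0],
    [0.6, 0, 0, 0, 0, 0, 0],
  ],
)

```text
time_s: 14.5
ee_pos: [0.3743, -0.3522, 0.1856]
eef_rot: [-3.141, -0.524, 0.714]
force: [0.9, 0.7, -0.5]
grip_width: 0.0561
grip_force: 0.0
```

```bash
python3 - <<'E'
from h import *
from station import ctrl
p=snap("w4",ctrl);rel(ctrl,[-.012,0,.023])
cv2.imwrite("pics/w4c.png",cv2.resize(p["color"][20:280,110:450],None,fx=2.3,fy=2.3,interpolation=cv2.INTER_CUBIC))
for x in (.057,-.057):
    for y in (.047,-.047): print("floor corner px",np.round(proj(p,S+D@[x,y,0]),1))
print("hole top expected",proj(p,S+D@[.035,0,.016]))
for x in (.055,-.055):
    for y in (.045,-.045): print("plate top",np.round(proj(p,S+D@[x,y,.016]),1))
E
```

```text
14.5 [-1.089  0.284  1.678  0.523  1.345 -0.394] [ 0.3743 -0.3522  0.1856] [-3.141 -0.524  0.714]
t 14.55 F [-0.3  0.4  0.1] q [-1.09  0.28  1.68  0.52  1.35 -0.39] shift [0.715 0.013 3.088] rot [ 0.0003 -0.0009 -0.0024]
floor corner px [[230.9  70.3]]
floor corner px [[333.3  70.1]]
floor corner px [[234.8 192. ]]
floor corner px [[329.9 191.8]]
hole top expected [[282.2343186  94.1597632]]
plate top [[230.9  70.5]]
plate top [[333.5  70.3]]
plate top [[234.8 193.4]]
plate top [[330.  193.1]]
```

View pics/w4c.png

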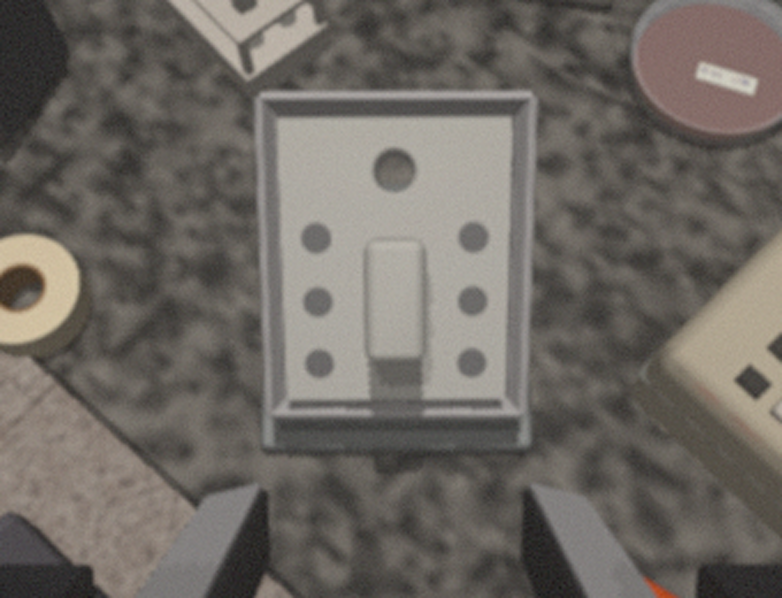

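The crop shows the carrier seated: its hole is at (394,170), i.e. full-image (93.9, 281.3), against the expected (94.2, 282.2). Next is the pin.

move_arm(
  increments=[
    [0.6, 0, 0, 0, 0, -0.131, 0],
    [0.6, 0, 0, 0, 0, -0.131, 0],
    [0.6, 0, 0, 0, 0, -0.131, 0],
    [0.6, 0, 0, -0.3, 0, -0.131, 0],
    [0.6, 0.3, -0.25, -0.4, 0, 0, 0],
    [0.6, 0.46, -0.364, 0, 0, 0, 0],
    [0.6, 0.46, -0.364, 0, 0, 0, 0],
    [0.6, 0.46, -0.364, 0, 0, 0, 0],
    [0.6, 0.46, -0.364, 0, 0, 0, 0],
    [0.6, 0.46, -0.364, 0, 0, 0, 0],
    [0.6, 0.46, -0.364, 0, 0, 0, 0],
    [0.6, 0.46, -0.364, 0, 0, 0, 0],
    [0.6, 0.46, -0.364, 0, 0, 0, 0],
    [0.6, 0.46, -0.364, 0, 0, 0, 0],
    [0.6, 0.46, -0.364, 0, 0, 0, 0],
    [0.6, 0.46, -0.364, 0, 0, 0, 0],
    [0.6, 0, 0, 0, 0, 0, 0],
    [0.6, 0, 0, 0, 0, 0, 0],
  ],
)

```text
time_s: 16.35
ee_pos: [0.4367, -0.0153, 0.2208]
eef_rot: [-3.141, -0.001, 0.718]
force: [-0.5, -1.3, 0.3]
grip_width: 0.0563
grip_force: 0.0
```

```bash
python3 - <<'E'
from h import *
from station import ctrl
p=snap("w5",ctrl)
for r in ctrl.cut_out("pin_knob",p):
    c,sz,a=cv2.minAreaRect(np.argwhere(r["mask"])[:,::-1].astype(np.float32));print(r["conf"],r["centre"],r["mask"].sum(),c,sz,a)
print("expected knob top px",proj(p,[.438,-.015,.105]))
cv2.imwrite("pics/w5c.png",cv2.resize(p["color"][20:280,110:450],None,fx=2.3,fy=2.3,interpolation=cv2.INTER_CUBIC))
E
```

```text
16.35 [-1.190e-01  3.100e-02  1.798e+00  1.000e-03  1.313e+00  7.330e-01] [ 0.4367 -0.0153  0.2208] [-3.141e+00 -1.000e-03  7.180e-01]
0.63 [151.1, 163.7] 1368 (166.8000030517578, 150.6000213623047) (33.98823165893555, 47.404640197753906) 63.43495178222656
0.62 [189.1, 282.0] 1129 (283.2931213378906, 188.51727294921875) (35.09642028808594, 38.99602127075195) 21.801410675048828
0.22 [106.4, 553.4] 939 (547.5, 100.5) (63.0, 23.0) 90.0
expected knob top px [[282.47232904 196.07802211]]
```

View pics/w5c.png

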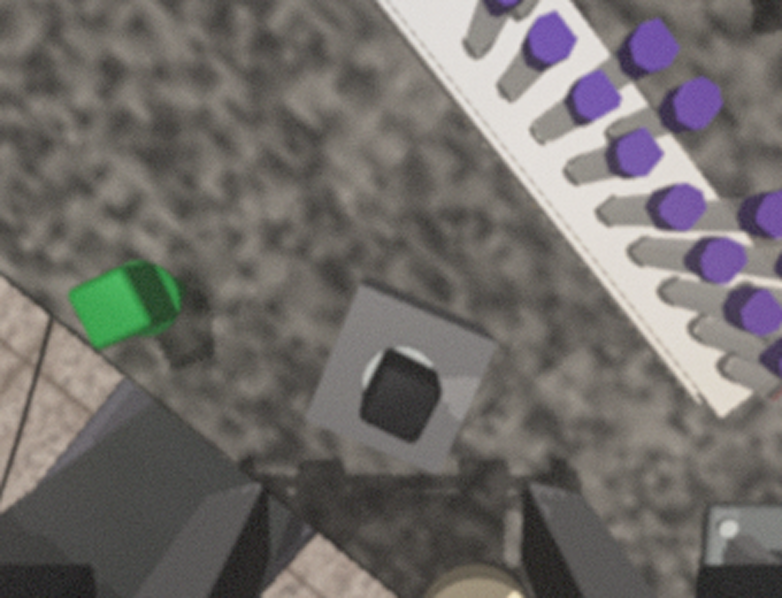

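The crop shows the block with the black knob at about (400,397), the green look-alike at left, and the rack at the right. The knob's flats are rotated about 25° in the picture.

```bash
python3 - <<'E'
from h import *
from scipy.optimize import least_squares
p=pickle.load(open("pics/w5.pkl","rb"))
g=cv2.GaussianBlur(cv2.cvtColor(p["color"],cv2.COLOR_BGR2GRAY),(3,3),0)
m=cv2.inRange(g[160:225,255:315],0,75)
n,l,st,c=cv2.connectedComponentsWithStats(m);i=1+st[1:,4].argmax();m=(l==i).astype(np.uint8)
print(st[i],c[i]+[255,160])
M=np.zeros(g.shape,np.uint8);M[160:225,255:315]=m*255
# silhouette fit: box 24x24, z .064-.105, upright
def sil(q):
    a=q[2];X=np.array([[sx*.012*np.cos(a)-sy*.012*np.sin(a)+q[0],sx*.012*np.sin(a)+sy*.012*np.cos(a)+q[1],z] for sx in(1,-1) for sy in(1,-1) for z in(.064,.105)])
    h=cv2.convexHull(proj(p,X).astype(np.float32));o=np.zeros(M.shape,np.uint8)
    cv2.fillConvexPoly(o,np.round(h*16).astype(np.int32),255,shift=4);return o
best=[]
from scipy.optimize import minimize
f=lambda q:int(np.count_nonzero(sil(q)!=M))
for a0 in np.arange(0,1.5,.1):
    r=minimize(f,[.437,-.015,a0],method="Nelder-Mead",options=dict(initial_simplex=[[.437,-.015,a0],[.442,-.015,a0],[.437,-.010,a0],[.437,-.015,a0+.1]]))
    best.append((r.fun,*np.round(r.x,4)))
for b in sorted(best)[:4]: print(b)
blk=[(365,283),(497,343),(437,475),(308,418)]
W=np.array([plane(p,(20+v/2.3,110+u/2.3),.06)[:2] for u,v in blk]);print("block c",W.mean(0).round(4));e=np.diff(W,axis=0);print(np.hypot(*e.T),np.arctan2(e[:,1],e[:,0]))
E
```

```text
[ 12  12  34  40 910] [283.8043956 192.2021978]
(np.float64(220.0), np.float64(0.4391), np.float64(-0.0152), np.float64(0.388))
(np.float64(222.0), np.float64(0.4389), np.float64(-0.015), np.float64(0.2435))
(np.float64(225.0), np.float64(0.4385), np.float64(-0.0154), np.float64(0.4504))
(np.float64(226.0), np.float64(0.4389), np.float64(-0.0153), np.float64(0.4935))
block c [ 0.4396 -0.0165]
[0.0581866  0.06030386 0.05871562] [-1.27647927 -2.82453369  1.85919277]
```

```bash
python3 - <<'E'
from h import *
from scipy.optimize import minimize
p=pickle.load(open("pics/w5.pkl","rb"))
g=cv2.GaussianBlur(cv2.cvtColor(p["color"],cv2.COLOR_BGR2GRAY),(3,3),0)
print(g[168:216:4,262:306:4])
for th in (60,68,75,80):
    m=cv2.inRange(g[160:225,255:315],0,th);n,l,st,c=cv2.connectedComponentsWithStats(m);i=1+st[1:,4].argmax()
    M=np.zeros(g.shape,np.uint8);M[160:225,255:315]=(l==i)*255
    cn=max(cv2.findContours(M,0,1)[0],key=cv2.contourArea);h=cv2.convexHull(cn)
    print(th,st[i],"poly",cv2.approxPolyDP(h,2.0,True).reshape(-1,2).tolist())
X=[]
for a in (.2,.3,.4,.5):
    c,s=np.cos(a)*.012,np.sin(a)*.012
    for z in (.105,.064): print(a,z,np.round(proj(p,[[.4391+sx*c-sy*s,-.0155+sx*s+sy*c,z] for sx,sy in((1,1),(1,-1),(-1,-1),(-1,1))]),0).astype(int).tolist())
E
```

```text
[[126 126 127 126 126 126 126 127 128 126 126]
 [126 127 125 133  76 110 176 164 129 125 125]
 [126 126 134 154  43  46  54 124 176 130 124]
 [125 124 181  70  57  53  46  46  55 101 125]
 [125 129 149  45  64  66  61  54  48  47 131]
 [122 122  69  56  62  62  61  59  58  52 123]
 [124 112  47  58  58  57  57  57  56  53 125]
 [124  96  52  56  54  56  55  54  54  64 125]
 [120  86  52  53  54  53  52  55  55 104 123]
 [121 119  84  54  52  51  53  53  68 121 120]
 [121 121 121 118  88  56  50  46 107 121 120]
 [121 115 118 119 120 118  96  93 121 121 121]]
60 [ 12  13  34  38 755] poly [[278, 173], [299, 184], [300, 191], [290, 210], [285, 210], [267, 199]]
68 [ 12  12  34  40 884] poly [[299, 183], [300, 192], [289, 211], [267, 200], [268, 191], [279, 172]]
75 [ 12  12  34  40 910] poly [[279, 172], [299, 182], [300, 193], [290, 211], [267, 201], [268, 191]]
80 [ 12  12  34  40 930] poly [[278, 172], [298, 181], [300, 193], [290, 211], [267, 201], [268, 190]]
0.2 0.105 [[278, 176], [304, 190], [289, 215], [264, 201]]
0.2 0.064 [[279, 169], [301, 181], [288, 203], [266, 191]]
0.3 0.105 [[276, 176], [303, 188], [291, 214], [265, 203]]
0.3 0.064 [[277, 169], [301, 180], [290, 203], [266, 193]]
0.4 0.105 [[274, 177], [302, 186], [293, 213], [265, 205]]
0.4 0.064 [[275, 170], [300, 178], [292, 202], [267, 194]]
0.5 0.105 [[273, 178], [301, 185], [295, 212], [266, 206]]
0.5 0.064 [[274, 171], [299, 176], [293, 201], [268, 196]]
```

move_arm(
  increments=[
    [0.6, 0, 0, 0, 0, 0, 0.1145],
    [0.6, 0, 0, 0, 0, 0, 0.1145],
    [0.6, 0, 0, 0, 0, 0, 0.1145],
    [0.6, 0, 0, 0, 0, 0, 0.1145],
    [0.6, 0.038, 0.02, 0.3, 0, 0, 0],
    [0.6, 0, 0, 0.45, 0, 0, 0],
    [0.6, 0, 0, 0.45, 0, 0, 0],
    [0.6, 0, 0, 0.45, 0, 0, 0],
    [0.6, 0, 0, 0.45, 0, 0, 0],
    [0.6, 0, 0, 0.45, 0, 0, 0],
    [0.6, 0, 0, 0.3, 0, 0, 0],
    [0.6, 0, 0, 0.2, 0, 0, 0],
    [0.6, 0, 0, 0, 0, 0, 0],
    [0.6, 0, 0, 0, 0, 0, 0],
  ],
)

```text
time_s: 17.85
ee_pos: [0.4392, -0.0167, 0.0687]
eef_rot: [-3.141, -0.001, 0.258]
force: [-0.3, 0.0, 0.8]
grip_width: 0.0562
grip_force: 0.0
```

move_arm(
  increments=[
    [0.4, 0, 0, 0, 0, 0, 0],
    [0.3, 0, 0, 0, 0, 0, 0],
    [0.2, 0, 0, 0, 0, 0, 0],
    [0, 0, 0, 0, 0, 0, 0],
    [0, 0, 0, 0, 0, 0, 0],
    [0, 0, 0, 0, 0, 0, 0],
    [0, 0, 0, 0, 0, 0, 0],
    [0, 0, 0, 0, 0, 0, 0],
  ],
  force=30,
)

```text
time_s: 18.65
ee_pos: [0.439, -0.0164, 0.0683]
eef_rot: [-3.141, -0.0, 0.258]
force: [-2.6, 0.7, 3.8]
grip_width: 0.024
grip_force: 30.0
```

move_arm(
  increments=[
    [0, 0, 0, -0.13, 0, 0, 0],
    [0, 0, 0, -0.3, 0, 0, 0],
    [0, 0, 0, -0.4, 0, 0, 0],
    [0, 0, 0, -0.5, 0, 0, 0],
    [0, 0, 0, -0.6, 0, 0, 0],
    [0, 0, 0, -0.6, 0, 0, 0],
    [0, 0, 0, -0.6, 0, 0, 0],
    [0, 0, 0, -0.5, 0, 0, 0],
  ],
)

```text
time_s: 19.45
ee_pos: [0.4387, -0.0166, 0.2515]
eef_rot: [-3.141, -0.001, 0.258]
force: [0.3, 0.1, -1.0]
grip_width: 0.0238
grip_force: 30.0
```

move_arm(
  increments=[
    [0, -0.126, 0.587, 0, 0, 0, 0],
    [0, -0.126, 0.587, 0, 0, 0, 0],
    [0, -0.126, 0.587, 0, 0, 0, 0],
    [0, -0.126, 0.587, 0, 0, 0, 0],
    [0, -0.126, 0.587, 0, 0, 0, 0],
    [0, -0.126, 0.587, 0, 0, 0, 0],
    [0, -0.126, 0.587, 0, 0, 0, 0],
    [0, -0.126, 0.587, 0, 0, 0, 0],
    [0, -0.126, 0.587, 0, 0, 0, 0],
    [0, 0, 0, 0, 0, 0, -0.1147],
    [0, 0, 0, 0, 0, 0, -0.1147],
    [0, 0, 0, 0, 0, 0, -0.1147],
    [0, 0, 0, 0, 0, 0, -0.1147],
    [0, 0, 0, 0, 0, 0.131, 0],
    [0, 0, 0, 0, 0, 0.131, 0],
    [0, 0, 0, 0, 0, 0.131, 0],
    [0, 0, 0, 0, 0, 0.131, 0],
    [0, 0, 0, 0, 0, 0, 0],
    [0, 0, 0, 0, 0, 0, 0],
  ],
)

```text
time_s: 21.35
ee_pos: [0.4511, -0.2869, 0.2494]
eef_rot: [-3.141, -0.522, 0.715]
force: [0.3, 0.8, -0.3]
grip_width: 0.0237
grip_force: 30.0
```

```bash
python3 -c "
from h import *
from station import ctrl
rel(ctrl,[.035,0,.12]);print(ctrl.get_obs()['grip_width'])"
```

```text
t 21.35 F [ 0.3  0.8 -0.3] q [-0.89  0.21  1.61  0.53  1.37 -0.16] shift [-0.704 -0.006  1.256] rot [-0.0004  0.0021 -0.0011]
0.02369148774207255
```

move_arm(
  increments=[
    [0, -0.35, -0.006, 0.2, 0, 0.0021, -0.001],
    [0, -0.35, 0, 0.4, 0, 0, 0],
    [0, 0, 0, 0.4, 0, 0, 0],
    [0, 0, 0, 0.25, 0, 0, 0],
    [0, 0, 0, 0, 0, 0, 0],
    [0, 0, 0, 0, 0, 0, 0],
  ],
)

```text
time_s: 21.95
ee_pos: [0.4526, -0.2853, 0.1787]
eef_rot: [3.14, -0.526, 0.72]
force: [-0.9, -0.7, -0.7]
grip_width: 0.0238
grip_force: 30.0
```

```bash
python3 - <<'E'
from h import *
from station import ctrl
p=snap("w6",ctrl);rel(ctrl,[.035,0,.12]);T=toolT(p["obs"])
tp=lambda l:np.round(proj(p,T[:3,:3]@np.array(l)+T[:3,3])[0],1)
print("tip exp",tp([0,0,.0633]),"collar",tp([0,0,.0083]),"hole exp",proj(p,S+D@[.035,0,.016]).round(1))
cv2.imwrite("pics/w6c.png",cv2.resize(p["color"][20:280,110:450],None,fx=2.3,fy=2.3,interpolation=cv2.INTER_CUBIC))
E
```

```text
21.95 [-0.89   0.281  1.7    0.56   1.237 -0.248] [ 0.4526 -0.2853  0.1787] [ 3.14  -0.526  0.72 ]
t 22.0 F [-1.4  0.2 -1.4] q [-0.89  0.28  1.7   0.56  1.24 -0.25] shift [-0.035 -0.007  0.014] rot [ 0.0004 -0.0024  0.0025]
tip exp [281.8 213.9] collar [281.9 240.5] hole exp [[281.6 203.1]]
```

View pics/w6c.png

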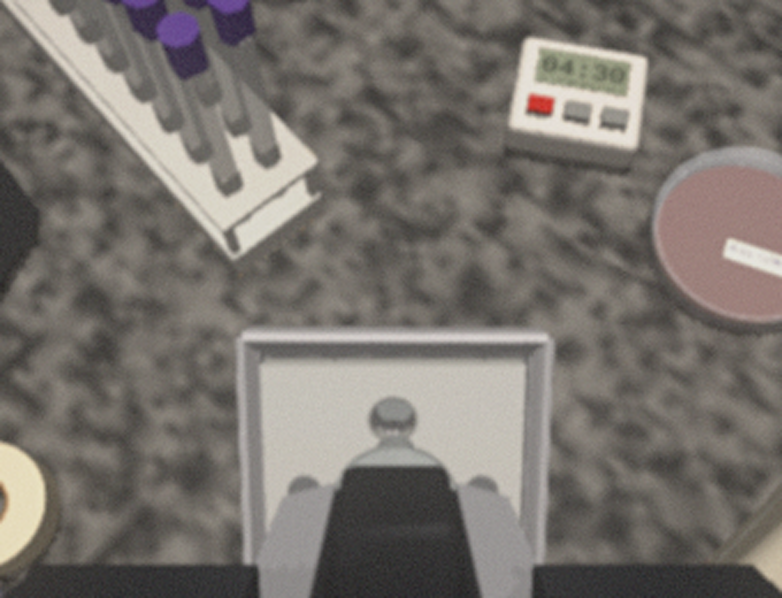

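The crop shows the carrier hole at (394,418), i.e. full-image row 201.7, col 281.3, against the predicted (203.1, 281.6). The pin tip lies just below it, aligned in column.

move_arm(
  increments=[
    [0, -0.018, -0.003, 0.2, 0, 0, 0],
    [0, 0, 0, 0.2, 0, 0, 0],
    [0, 0, 0, 0.2, 0, 0, 0],
    [0, 0, 0, 0.1, 0, 0, 0],
    [0, 0, 0, 0, 0, 0, 0],
  ],
)

```text
time_s: 22.5
ee_pos: [0.4647, -0.2738, 0.1463]
eef_rot: [-3.14, -0.527, 0.718]
force: [-0.7, 0.1, -0.8]
grip_width: 0.0242
grip_force: 30.0
```

```bash
python3 -c "
from h import *
from station import ctrl
for i in range(4):
    rel(ctrl,[.035,0,.0243]);p=ctrl.camera('wrist')"
```

```text
t 22.5 F [-0.7  0.1 -0.8] q [-0.86  0.32  1.73  0.58  1.16 -0.26] shift [-0.006  0.014  1.193] rot [-0.0019 -0.003   0.0006]
t 22.55 F [ 0.7  0.1 -1.5] q [-0.86  0.32  1.73  0.58  1.16 -0.26] shift [-0.009  0.008  1.205] rot [-0.0012 -0.003   0.001 ]
t 22.6 F [ 0.2 -0.6 -0.1] q [-0.86  0.32  1.73  0.58  1.16 -0.26] shift [-0.01   0.003  1.212] rot [-0.0005 -0.003   0.0011]
t 22.65 F [-0.1 -0.6  0.4] q [-0.86  0.32  1.73  0.58  1.16 -0.26] shift [-1.000e-02  1.000e-03  1.216e+00] rot [-0.0002 -0.003   0.0011]
```

move_arm(
  increments=[
    [0, -0.008, 0, 0.15, 0, -0.003, 0],
    [0, 0, 0, 0.15, 0, 0, 0],
    [0, 0, 0, 0.1, 0, 0, 0],
    [0, 0, 0, 0.1, 0, 0, 0],
    [0, 0, 0, 0.1, 0, 0, 0],
    [0, 0, 0, 0, 0, 0, 0],
  ],
)

```text
time_s: 23.3
ee_pos: [0.4758, -0.2642, 0.1203]
eef_rot: [-3.141, -0.524, 0.718]
force: [0.3, 0.2, -0.9]
grip_width: 0.0238
grip_force: 30.0
```

move_arm(
  increments=[
    [0, 0, 0, 0.1, 0, 0, 0],
    [0, 0, 0, 0.1, 0, 0, 0],
    [0, 0, 0, 0.1, 0, 0, 0],
    [0, 0, 0, 0.1, 0, 0, 0],
    [0, 0, 0, 0, 0, 0, 0],
  ],
)

```text
time_s: 23.8
ee_pos: [0.4833, -0.2576, 0.1029]
eef_rot: [-3.14, -0.524, 0.718]
force: [-0.1, -0.5, -0.4]
grip_width: 0.0237
grip_force: 30.0
```

```bash
python3 -c "
from h import *
from station import ctrl
for i in range(2):
    rel(ctrl,[.035,0,.0243]);p=ctrl.camera('wrist')"
```

```text
t 23.8 F [-0.1 -0.5 -0.4] q [-0.81  0.39  1.76  0.61  1.06 -0.28] shift [0.004 0.012 0.196] rot [-0.0015  0.      0.0008]
t 23.85 F [ 0.  -0.3 -0.6] q [-0.81  0.39  1.76  0.61  1.06 -0.28] shift [0.003 0.008 0.204] rot [-0.0012  0.      0.0009]
```

move_arm(
  increments=[
    [0, 0, 0, 0.08, 0, 0, 0],
    [0, 0, 0, 0.06, 0, 0, 0],
    [0, 0, 0, 0.03, 0, 0, 0],
    [0, 0, 0, 0.02, 0, 0, 0],
    [0, 0, 0, 0.01, 0, 0, 0],
    [0, 0, 0, 0, 0, 0, 0],
  ],
)

```text
time_s: 24.5
ee_pos: [0.4871, -0.2547, 0.095]
eef_rot: [3.142, -0.524, 0.718]
force: [-0.8, 0.6, -2.2]
grip_width: 0.0238
grip_force: 30.0
```

```bash
python3 -c "
from h import *
from station import ctrl
for i in range(2):
    rel(ctrl,[.035,0,.0243]);p=ctrl.camera('wrist')"
```

```text
t 24.5 F [-0.8  0.6 -2.2] q [-0.8   0.4   1.76  0.62  1.04 -0.28] shift [0.002 0.005 0.011] rot [-0.0005 -0.      0.001 ]
t 24.55 F [ 0.7 -0.2 -1.1] q [-0.8   0.4   1.76  0.62  1.04 -0.28] shift [0.002 0.004 0.013] rot [-0.0004 -0.      0.001 ]
```

Press on gently until contact is felt.

move_arm(
  increments=[
    [0, 0, 0, 0.012, 0, 0, 0],
    [0, 0, 0, 0.01, 0, 0, 0],
    [0, 0, 0, 0.01, 0, 0, 0],
    [0, 0, 0, 0, 0, 0, 0],
  ],
)

```text
time_s: 25.0
ee_pos: [0.4875, -0.2544, 0.0939]
eef_rot: [3.141, -0.524, 0.718]
force: [-4.2, -0.1, 4.7]
grip_width: 0.0236
grip_force: 30.0
```

move_arm(
  increments=[
    [0.35, 0, 0, 0, 0, 0, 0],
    [0.5, 0, 0, 0, 0, 0, 0],
    [0.5, 0, 0, 0, 0, 0, 0],
    [0.5, 0, 0, 0, 0, 0, 0],
    [0.5, 0, 0, -0.15, 0, 0, 0],
    [0.5, 0, 0, -0.4, 0, 0, 0],
    [0.5, 0, 0, -0.6, 0, 0, 0],
    [0.5, 0, 0, -0.6, 0, 0, 0],
    [0.5, 0, 0, -0.6, 0, 0, 0],
    [0.5, -0.3, 0, -0.4, 0, 0, 0],
    [0.5, -0.5, 0, 0, 0, 0, 0],
    [0.5, -0.3, 0, 0, 0, 0, 0],
    [0.5, 0, 0, 0, 0, 0, 0],
  ],
)

```text
time_s: 26.3
ee_pos: [0.399, -0.3313, 0.1842]
eef_rot: [-3.139, -0.524, 0.715]
force: [0.6, -0.1, 0.2]
grip_width: 0.047
grip_force: 0.0
```

```bash
python3 - <<'E'
from h import *
from station import ctrl
p=snap("w7",ctrl)
for z in (.016,.061): print(z,proj(p,S+D@[.035,0,z]).round(1))
s=ctrl.camera("side");c=ctrl.camera("scene")
a=cv2.resize(p["color"][20:240,150:410],(520,440),interpolation=cv2.INTER_CUBIC)
b=cv2.resize(s["color"][130:210,250:320],(280,320),interpolation=cv2.INTER_CUBIC)
e=cv2.resize(c["color"][200:300,345:435],(280,280),interpolation=cv2.INTER_CUBIC)
L=np.zeros((600,520,3),np.uint8);L[:440]=a
cv2.imwrite("pics/w7c.png",np.hstack([L,np.vstack([b,e])]))
E
```

```text
26.3 [-1.027  0.278  1.689  0.534  1.314 -0.347] [ 0.399  -0.3313  0.1842] [-3.139 -0.524  0.715]
0.016 [[282.4 126. ]]
0.061 [[282.4 127.7]]
```

View pics/w7c.png

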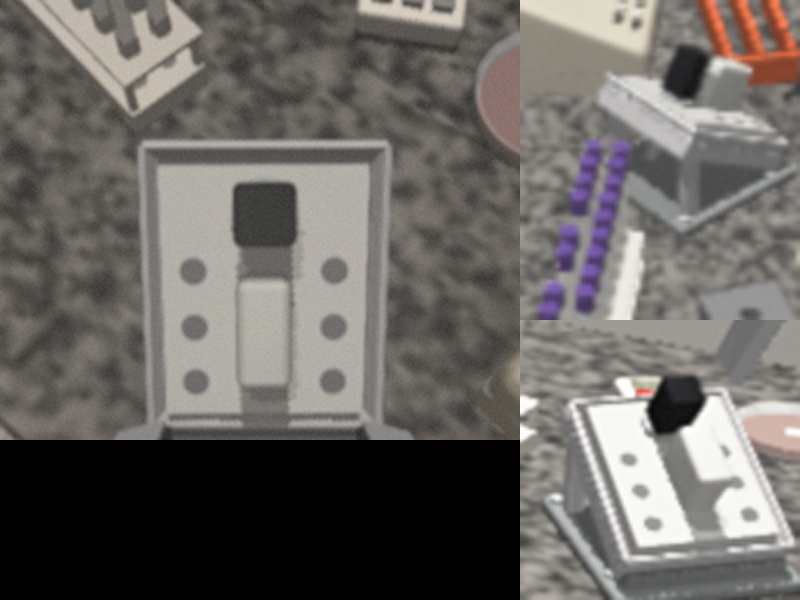

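The picture shows the pin home: the knob is centred at crop (265,214), full-image (127, 282.5), against the predicted (127.7, 282.4). It stands square with its collar on the carrier, the carrier is flat, and the gripper is clear.

```bash
python3 -c "
from station import ctrl
print(ctrl.hand_in())"
```

```text
the job is handed in; nothing more can be done
None
```

The carrier is seated in the dock and the lock pin is through both holes with its collar on the carrier. Everything is released, and the job was handed in at about 26 s; `hand_in` returned no verdict.

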